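# Show a trimmed bowl in the tilting inspection mirror

### The arm

A 6-joint arm with a two-finger parallel gripper is mounted at the origin on the work surface. World frame = base frame: x ahead of the robot, y to its left, z up, the work surface at z = 0. Lengths are in mm, angles in degrees, forces in N, time in s.
With the tool pointing down it reaches from about 350 to 850 mm from the base axis. Payload 8.1 kg.
Tool frame: the origin (TCP) lies between the finger pads; the fingertips stand 22 mm ahead of it and the grasp point (between the pads) lies 3 mm ahead of it; z points along the fingers, y is the line along which they close (so a half turn about z gives the same grasp; the last joint's range is limited). The gripper opens to 85 mm and grips with 20 to 120 N. Pads are 22 mm wide; open, the fingers measure 114 mm over their backs; the gripper's body (76 mm by 85 mm) begins 54 mm behind the grasp point. The pads swing forward as they close: fully open they stand 13 mm farther back than shut.
Start: joints at [-79.435, 7.471, 85.268, -0, 87.261, -4.893], TCP at [159.943, -578.294, 253.292] pointing down, gripper open.
Joint ranges: [-169.43, 169.43], [-51.17, 129.36], [1.28, 143.12], [-76.62, 256.62], [0, 156.53], [-152.29, 152.29]. Speed limits (degrees/s): [136.94, 136.94, 159.86, 180, 180, 180].

### API

Orientations are given as [roll, pitch, yaw] about the fixed x, y, z axes, in that order (R = Rz(yaw) Ry(pitch) Rx(roll)).
In Python, from bench import r, vision gives the robot as it stands.
- The arm moves only by the tool step_arm, never from a script. Its argument "targets" is a list that holds one entry, the list of rows, each a list of 6 numbers: the shift along the world's x, y, z in mm, then the turn, a rotation vector about the world's x, y, z in rad. In form: [[[x, y, z, rx, ry, rz], ...]]. A call has 1 to 12 rows; each row is the pose to reach, as a shift and turn from the pose commanded when the call began; what a row does not reach only later rows make up. A row lasts 1/12 s, in which the tool goes at most 41.7 mm and 7.16 degrees, less where a joint would pass 70% of its speed; a pose out of reach is approached as far as the arm can. A call with a gripper value outside its range is refused whole. "fingers" is the gripper's target within -1 to 1 (shut at 1, half-way at 0, fully open at -1), set as the call begins (left out, the last holds). The fingers move at their own pace and stop on an object; "newtons" is the grip in N (left out, the last holds). Time passes only in rows, so rows that repeat a pose let the fingers close. It gives the time, the measured TCP pose, the force, the opening and the grip force at its end, in the units of the state.
- r.sense(): the state, without advancing time (a new reading comes with each control period).
- vision.snapshot(name): name is "scene" or "top"; returns a dict with "img" (420x560x3 uint8, blue, green, red), "mtx" (3x3 intrinsics, pixels), "eye" and "attitude" of the camera in the world. Camera axes: x right, y up, looking along -z (the intrinsics and any distortion apply to the point x, -y, -z); pixel columns grow to the right and rows downward; lengths in mm; the calibration is good to about 2 mm. A picture is of the moment at which its call begins. There is no depth.
- r.hand_in(): hands the job in; it is judged then, once.
The state is a dict: "time": time; "joint_pos": joint angles; "qd": joint speeds; "joint_efforts": joint torques, N m; "tool_pos": TCP position; "tcp_rot": TCP orientation; "ft_force": force on the tool from outside, world axes, zero at the start; "wrist_torque": the same for the moment, N m; "finger_gap": finger opening in mm; "grip_force": force on a finger pad.
Only numpy, scipy, OpenCV 4.12 (cv2) and the standard library are available. Lean on these libraries where they do the work, as an engineer would, in place of code of your own. Each camera call takes 0.05 s, during which the arm holds its last target. There are 200 camera calls.

### The job

Slide the big unfired bowl across the bench, without lifting or tipping it, until it stands centred on the round plaster disc in front of the mirror stand. Then, with the gripper, swing the hinged mirror flap up until it is in line with the brass needle on the stand's end, and finish while still holding it there, still, because it falls shut if let go. Leave the cup, brush and wooden rib where they are.

Things in the scene. Friction and masses are not known exactly. Their poses are not given: they have to be found in the camera images.
- bowl: Loose unfired tan clay bowl, round, open on top, 75 mm high, about 0.45 kg. Foot of radius 44 to 46 mm up to 18 mm height, then it widens to a nearly upright wall of radius 64 to 65 mm from 25 mm height to the rim; wall 6 mm thick. Origin: centre of its underside, on the bench (z = 0).
- stand: Fixed mirror stand, place and yaw vary. Origin: on the bench below the middle of the hinge line. x axis along the level hinge line, z up; the flap lies on its +y side, the plaster disc on its -y side. Plywood base 220 (x) by 190 by 22 mm, y = 5 to 195 mm; hinge blocks 62 mm high at x = +-101 mm; upright steel arc 210 mm high, radius 155 mm about the hinge, at x = +118 mm.
- disc (a point): Centre of the round plaster disc, 140 mm across, level with the bench (nothing to bump over; seen only, fixed to the stand, 135 mm from the hinge line). The bowl's foot belongs on it, centred to within 25 mm.
- hinge (a point): Middle of the flap's hinge line, 52 mm above the bench; axes as stand.
- bar (a point): Middle of the flap's grip bar: round wood, 14 mm thick, 130 mm long, parallel to the hinge line, 255 mm from it and 57 mm from bar axis to the flap's free edge, on two 10 mm steel rods at +-60 mm from its middle; free all round between them, 45 mm clear below when shut. Axes turn with the flap: x along the bar, y from hinge to bar.
- flap (a joint): Mirror flap angle, rad: 0 = shut and level; grows to 1.4 as the bar swings up about the hinge line. Wooden board 180 mm along the hinge by 190 mm, 12 mm thick, mirror on top, about 0.5 kg. Almost no friction and no stay: it falls shut when let go; holding it takes 1 to 4 N at the bar.
- needle (a joint): Angle (rad) of the brass needle that marks the wanted flap angle, same hinge line and scale as flap (0 = level, pi/2 = upright); 0.6 to 1.0, different each time. It is very stiff. The flap must match it within 0.08 rad.
- needle_tip (a point): Free tip of the brass needle, a thin rod 5.6 mm thick and 200 mm long from the hinge line, 126 mm from the flap's middle, at the stand's +x end. The point's y axis runs from the hinge line to the tip.
- cup: Bystander: small grey clay cup, 64 mm across, 70 mm high; origin centre of its underside. Leave it alone.
- brush: Bystander: brush 150 mm long, lying on the bench; origin centre of its underside, handle towards its -x. Leave it alone.
- rib: Bystander: flat wooden potter's rib 100 by 55 by 8 mm; origin centre of its underside. Leave it alone.
Things that resemble listed ones, but are neither listed nor needed, are in the scene too. There is more than one size of the bowl; the job needs the middle-sized.

How it is judged:
By the outcome, as a careful person would: the job done as asked, in the order asked, and still so for the second after the job is handed in, while the arm keeps its last pose, push and grip.
It also fails if it takes over 59 s, if anything falls off the work surface, if the arm or the gripper's body presses on something with over 40 N, if the wrist force passes 120 N, or if a joint passes its speed limit or range.

## Working session

There is one attempt and no reset: what is moved stays moved. The work goes in short steps, Python scripts to look and compute and a tool call to move; the robot and the scene stay as the last step left them, time stands still between calls to the robot, and variables do not carry over. Pictures are saved under pics/ and viewed, at most 10 in all, crops included, and the job is handed in when it is done.

Besides the shell and the picture viewer there is one more tool, called after "Request:" as name([rows], argument=value, ...), one row to a line, values as JSON. step_arm: Moves the arm, as the interface text tells. Its arguments: {"type":"object","properties":{"targets":{"type":"array"},"fingers":{"type":"number"},"newtons":{"type":"number"}},"required":["targets"]}

```bash
ls; mkdir -p pics
python3 - <<'E'
from bench import r, vision
import cv2,pickle
for n in("scene","top"):
    s=vision.snapshot(n); cv2.imwrite(f"pics/{n}0.png",s["img"]); pickle.dump(s,open(n+"0.pkl","wb"))
    print(n,{k:s[k] for k in s if k!="img"})
print(r.sense())
E
```

```text
pics
scene {'mtx': array([[486.0598708 ,   0.        , 276.99187767],
       [  0.        , 486.0598708 , 205.24202997],
       [  0.        ,   0.        ,   1.        ]]), 'eye': array([1031.70192089,  482.36120063, 1055.12111545]), 'attitude': array([ 34.33488496,  -0.6231193 , 137.04733481])}
top {'mtx': array([[542.26869348,   0.        , 270.92268111],
       [  0.        , 542.26869348, 214.68633917],
       [  0.        ,   0.        ,   1.        ]]), 'eye': array([ 2.85900758e+02, -8.49654832e-01,  1.58310692e+03]), 'attitude': array([ 10.07844252,  -0.39081584, -90.79520382])}
{'time': 0.1, 'joint_pos': array([-7.94341512e+01,  7.51135914e+00,  8.53226232e+01,  3.40731002e-04,
        8.72613107e+01, -4.89149289e+00]), 'qd': array([-0.0850008 , -0.07664337, -0.17152328, -0.08320604,  0.00920025,
       -0.09762825]), 'joint_efforts': array([ 1.27937157e-03, -5.70948815e+01, -5.01943052e+01, -1.06044813e-04,
        8.00335634e-03,  3.20298966e-05]), 'tool_pos': array([ 159.86855743, -577.8401951 ,  252.34726161]), 'tcp_rot': array([-1.79905083e+02, -8.46461091e-03,  1.54573181e+01]), 'ft_force': array([ 0.18299788, -0.26293952,  1.65030187]), 'wrist_torque': array([0.04122265, 0.00254794, 0.00619353]), 'grip_force': 0.0, 'finger_gap': 85.28395495151176}
```

View pics/scene0.png

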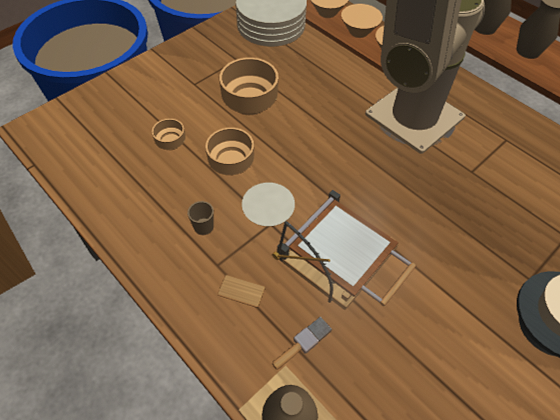

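View pics/top0.png

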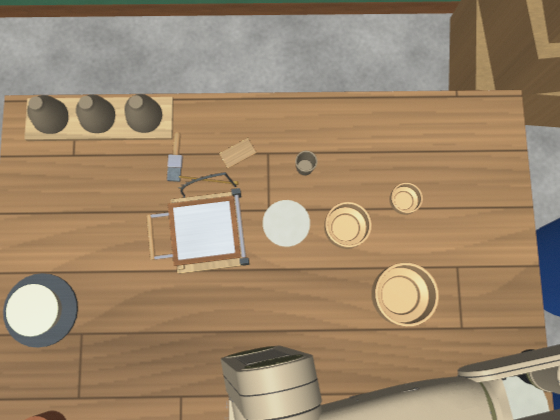

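Candidate bowls in top/scene: small (406,198)/(168,133), middle (348,225)/(229,150), big (407,294)/(249,84). I choose the middle one. The disc is at (286,223), the flap bar at (152,237), and the needle and arc are near (210,182). Next are close crops.

```bash
cat > h.py <<'E'
import numpy as np,cv2,pickle
from scipy.spatial.transform import Rotation as Ro
def load(n): return pickle.load(open(n,"rb"))
def R(s): return Ro.from_euler("xyz",s["attitude"],degrees=True).as_matrix()
def proj(s,P):
    c=(np.atleast_2d(P)-s["eye"])@R(s); c=c*[1,-1,-1]; q=c@s["mtx"].T; return q[:,:2]/q[:,2:]
def back(s,uv,z):
    uv=np.atleast_2d(uv).astype(float); q=np.c_[uv,np.ones(len(uv))]@np.linalg.inv(s["mtx"]).T
    d=(q*[1,-1,-1])@R(s).T; return s["eye"]+d*((z-s["eye"][2])/d[:,2])[:,None]
def tri(ss,uvs):
    A=np.zeros((3,3));b=np.zeros(3)
    for s,uv in zip(ss,uvs):
        d=back(s,uv,0)[0]-s["eye"];d/=np.linalg.norm(d);M=np.eye(3)-np.outer(d,d);A+=M;b+=M@s["eye"]
    return np.linalg.solve(A,b)
E
python3 - <<'E'
from h import *
t=load("top0.pkl");s=load("scene0.pkl")
print("bowl top",back(t,(348,225),75),back(s,(229,146),75))
print("disc",back(t,(286.5,223),0),back(s,(268.5,204.5),0))
print("blocks",back(t,[(236,192),(244,261)],62),back(s,[(284,249),(334,195)],62))
print("bar",back(t,[(151,214),(154,259)],52),back(s,[(413,265),(385,301)],52))
a=cv2.resize(t["img"][160:290,130:390],None,fx=3,fy=3,interpolation=3)
b=cv2.resize(s["img"][170:320,250:450],None,fx=4,fy=4,interpolation=3)
cv2.imwrite("pics/ct.png",a);cv2.imwrite("pics/cs.png",b)
E
```

```text
bowl top [[ 521.51989693 -231.63849567   75.        ]] [[ 531.75259011 -226.38085494   75.        ]]
disc [[541.55366925 -61.27728067   0.        ]] [[547.05189572 -54.17509805   0.        ]]
blocks [[623.47077141  84.29915     62.        ]
 [425.09444769  62.38380405  62.        ]] [[633.69258067  94.67388014  62.        ]
 [434.64228071  67.27477796  62.        ]]
bar [[564.22023379 328.35357951  52.        ]
 [435.02461892 316.70408354  52.        ]] [[438.97861741 323.53864487  52.        ]
 [555.51622844 336.99666159  52.        ]]
```

View pics/ct.png

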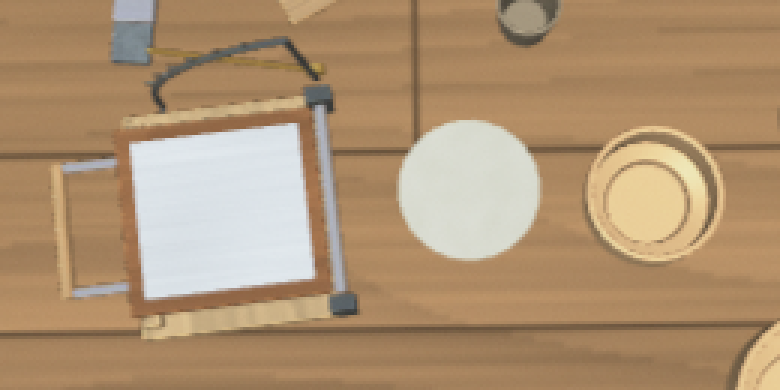

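View pics/cs.png

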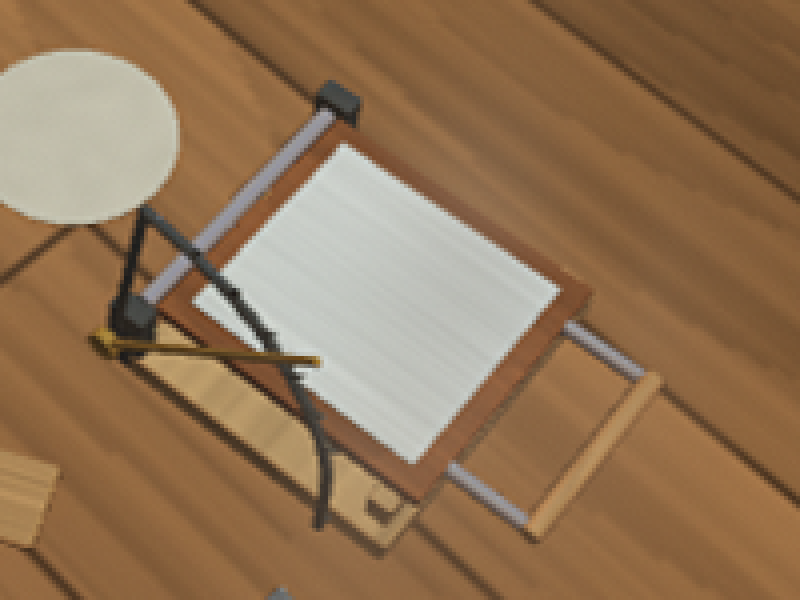

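```bash
cat > fit.py <<'E'
from h import *
from scipy.optimize import least_squares
t=load("top0.pkl");s=load("scene0.pkl")
T=np.array([(469,190),(319,95),(344,302),(57,166),(67,297),(150,50)])/3+[130,160]-.33
S=np.array([(76,136),(133,305),(340,97),(535,530),(655,380),(320,361)])/4+[250,170]-.37
def pts(p):
    x,y,w,n=p[:4]; L=np.array([(0,-135,0),(101,0,62),(-101,0,62),(65,255,52),(-65,255,52),(126,200*np.cos(n),52+200*np.sin(n))])
    return L@Ro.from_euler("z",w).as_matrix().T+[x,y,0]
f=lambda p,b=1:np.r_[(proj(t,pts(p)-b*np.r_[p[4:6],0])-T).ravel(),(proj(s,pts(p)+b*np.r_[p[4:6],0])-S).ravel()]
o=least_squares(f,[530,75,.1,.8,0,0]);print(o.x,"\n",o.fun.reshape(-1,2).round(1))
o2=least_squares(lambda p:f(np.r_[p,0,0]),[530,75,.1,.8]);print(o2.x,"\n",o2.fun.reshape(-1,2).round(1)); print(pts(o2.x).round(0))
E
python3 fit.py
```

```text
[5.27923920e+02 7.53644101e+01 1.13844263e-01 8.17405962e-01
 9.56860140e-01 1.25151820e+00] 
 [[ 0.1 -0.2]
 [-0.5 -0.6]
 [-0.4  0.1]
 [ 0.  -0.4]
 [ 0.8  0.9]
 [-0.   0.2]
 [-0.2 -0.5]
 [ 0.6  0.2]
 [ 0.4 -0.7]
 [-0.9  1.6]
 [ 0.3 -0.9]
 [-0.1  0. ]]
[5.27881184e+02 7.53920602e+01 1.13070660e-01 8.13034002e-01] 
 [[-0.4 -0.5]
 [-0.9 -0.9]
 [-0.9 -0.2]
 [-0.4 -0.8]
 [ 0.3  0.5]
 [-0.7 -0.1]
 [-0.2 -1. ]
 [ 0.5 -0.4]
 [ 0.4 -1.2]
 [-1.1  0.9]
 [ 0.1 -1.4]
 [-0.  -0.4]]
[[543. -59.   0.]
 [628.  87.  62.]
 [428.  64.  62.]
 [564. 336.  52.]
 [435. 321.  52.]
 [638. 226. 197.]]
```

The crop confirms the middle bowl: rim centre (347,225), about (525,-229), and it fits a radius of 65. The fit gives the stand at (528,75) with yaw 6.5°, the disc at (543,-59), the bar at (499,329) and the needle at about 0.815. I'll push the bowl with the open fingers as a two-point cradle.

Request:
step_arm([
  [[15,10,0,0,0,0.05],[45,34,0,0,0,0.15],[80,60,0,0,0,0.26],[115,87,0,0,0,0.38],[150,114,0,0,0,0.5],[185,140,0,0,0,0.62],[220,167,0,0,0,0.74],[255,194,0,0,0,0.86],[290,220,0,0,0,0.98],[325,247,0,0,0,1.1],[347,264,0,0,0,1.17],[357,271,0,0,0,1.2]],
], fingers=-1)

```text
time: 1.1
tool_pos: [520.1, -303.3, 252.7]
tcp_rot: [180.0, -0.1, 84.7]
ft_force: [0.6, -0.8, 0.1]
finger_gap: 85.2
grip_force: 0.0
```

Request:
step_arm([
  [[0,0,-10,0,0,0],[0,0,-30,0,0,0],[0,0,-55,0,0,0],[0,0,-80,0,0,0],[0,0,-105,0,0,0],[0,0,-130,0,0,0],[0,0,-145,0,0,0],[0,0,-150,0,0,0],[0,0,-150,0,0,0]],
])

```text
time: 1.85
tool_pos: [515.0, -306.9, 100.8]
tcp_rot: [-179.8, -0.1, 84.1]
ft_force: [-0.3, 0.5, 0.3]
finger_gap: 85.5
grip_force: 0.0
```

Run:
```python
from bench import r, vision
from h import *
t=vision.snapshot("top");s=vision.snapshot("scene")
S=r.sense();print(S["tool_pos"],S["tcp_rot"],S["joint_pos"].round(0),S["finger_gap"])
a=cv2.resize(t["img"][150:290,250:440],None,fx=2.6,fy=2.6,interpolation=3)
b=cv2.resize(s["img"][60:220,130:330],None,fx=2.275,fy=2.275,interpolation=3)
h=364;cv2.imwrite("pics/c2.png",cv2.resize(np.hstack([a[:h],b[:h]]),None,fx=.82,fy=.82))
B=[526,-229]
c=lambda x,y,rr,z:np.array([[x+rr*np.cos(q),y+rr*np.sin(q),z] for q in np.linspace(0,6.28,9)])
print("big",back(t,(407,293),100),"small",back(t,(406,198),50))
```

```text
[ 516.9510626  -307.9028268   104.03258163] [1.79969284e+02 2.48974139e-02 8.41694701e+01] [-36.  14.  94.  -0.  72. -30.] 85.2804388584373
big [[ 328.89586215 -380.78717892  100.        ]] small [[ 602.29499562 -406.44360033   50.        ]]
```

View pics/c2.png

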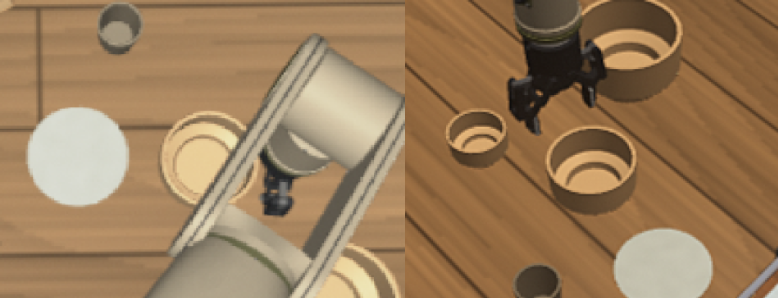

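The gripper is just behind the middle bowl, with its fingers spread across the push line and clear of the big and small bowls. I'll lower it to TCP z≈43 and push slowly.

Request:
step_arm([
  [[0,0,-8,0,0,0],[0,0,-20,0,0,0],[0,0,-34,0,0,0],[0,0,-48,0,0,0],[0,0,-57,0,0,0],[0,0,-60,0,0,0],[0,0,-60,0,0,0]],
])

```text
time: 2.53
tool_pos: [515.8, -306.5, 41.2]
tcp_rot: [-179.8, -0.1, 84.2]
ft_force: [-1.3, 0.1, 0.2]
finger_gap: 84.9
grip_force: 0.0
```

Request:
step_arm([
  [[0,3,0,0,0,0],[1,7,0,0,0,0],[1,12,0,0,0,0],[2,17,0,0,0,0],[2,22,0,0,0,0],[3,27,0,0,0,0],[3,32,0,0,0,0],[4,37,0,0,0,0],[4,42,0,0,0,0],[5,46,0,0,0,0],[5,49,0,0,0,0],[5,50,0,0,0,0]],
])

```text
time: 3.53
tool_pos: [522.4, -257.1, 43.7]
tcp_rot: [179.9, 0.0, 84.2]
ft_force: [-0.1, -4.9, 4.2]
finger_gap: 85.4
grip_force: 3.1
```

Request:
step_arm([
  [[0,2,0,0,0,0],[1,6,0,0,0,0],[1,12,0,0,0,0],[2,19,0,0,0,0],[3,26,0,0,0,0],[4,33,0,0,0,0],[4,40,0,0,0,0],[5,47,0,0,0,0],[6,53,0,0,0,0],[6,58,0,0,0,0],[6,61,0,0,0,0],[6,62,0,0,0,0]],
])

```text
time: 4.53
tool_pos: [528.2, -195.2, 43.6]
tcp_rot: [180.0, 0.0, 84.2]
ft_force: [-0.4, -4.7, 4.5]
finger_gap: 85.5
grip_force: 3.5
```

Run:
```python
from bench import r, vision
from h import *
s=vision.snapshot("scene");t=vision.snapshot("top")
S=r.sense();print(S["tool_pos"],S["tcp_rot"],S["ft_force"])
a=cv2.resize(t["img"][150:290,230:420],None,fx=2.1,fy=2.1,interpolation=3)
b=cv2.resize(s["img"][90:230,190:380],None,fx=2.1,fy=2.1,interpolation=3)
cv2.imwrite("pics/c3.png",np.hstack([a,b]))
```

```text
[ 528.17224984 -195.13759601   43.47413687] [ 1.79971134e+02 -6.89876463e-03  8.42184543e+01] [-0.21655288 -2.78716692  3.60037563]
```

View pics/c3.png

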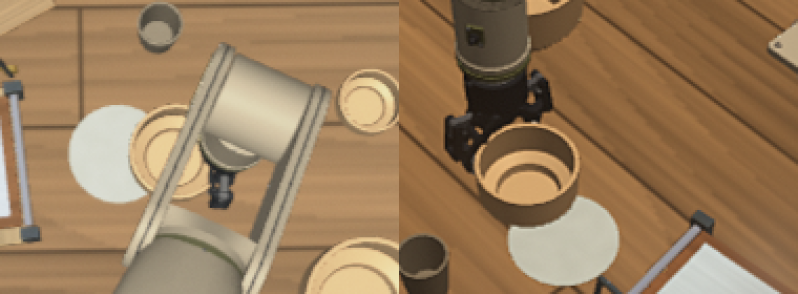

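The bowl is flat on the bench and cradled, with its rim centre at about (251,172) in scene. I'll check the bowl-to-TCP offset against this.

Run:
```python
from h import *
s=load("scene0.pkl");t=load("top0.pkl")
# rim extremes in scene crop: left 475,right 580,top ~124,bottom(rim) ~215
c=lambda u,v:(190+(u-399)/2.1,90+v/2.1)
th=np.linspace(0,6.28,60)
for B in [(534,-135),(534,-142),(534,-128)]:
    P=np.c_[B[0]+65*np.cos(th),B[1]+65*np.sin(th),75+0*th];q=proj(s,P)
    q=(q-[190,90])*2.1+[399,0];print(B,q.min(0),q.max(0))
D=np.c_[543+70*np.cos(th),-59+70*np.sin(th),0*th];q=(proj(s,D)-[190,90])*2.1+[399,0];print("disc",q.min(0),q.max(0))
```

```text
(534, -135) [474.20297402 120.00973928] [579.94765321 202.57754763]
(534, -142) [470.56255807 116.91888745] [576.07773148 199.10869001]
(534, -128) [477.86000487 123.11424692] [583.83580794 206.06265529]
disc [507.89171159 191.87552963] [619.32454848 283.59249585]
```

Request:
step_arm([
  [[0,2,0,0,0,0],[1,7,0,0,0,0],[2,14,0,0,0,0],[3,22,0,0,0,0],[4,30,0,0,0,0],[5,38,0,0,0,0],[6,46,0,0,0,0],[7,54,0,0,0,0],[8,62,0,0,0,0],[8,69,0,0,0,0],[9,73,0,0,0,0],[9,75,0,0,0,0]],
])

```text
time: 5.63
tool_pos: [536.8, -120.0, 43.2]
tcp_rot: [-180.0, 0.0, 84.2]
ft_force: [-0.1, -4.8, 5.2]
finger_gap: 85.5
grip_force: 3.6
```

Request:
step_arm([
  [[0,0,0,0,0,0],[0,-4,0,0,0,0],[-1,-12,0,0,0,0],[-2,-22,0,0,0,0],[-3,-32,0,0,0,0],[-4,-40,0,0,0,0],[-4,-42,0,0,0,0],[-4,-42,20,0,0,0],[-4,-42,50,0,0,0],[-4,-42,85,0,0,0],[-4,-42,120,0,0,0],[-4,-42,155,0,0,0]],
])

```text
time: 6.63
tool_pos: [532.4, -162.4, 199.6]
tcp_rot: [-180.0, -0.0, 84.2]
ft_force: [0.6, 0.1, -0.1]
finger_gap: 85.5
grip_force: 0.0
```

Run:
```python
from bench import r, vision
from h import *
s=vision.snapshot("scene");t=vision.snapshot("top")
S=r.sense();print(S["tool_pos"],S["tcp_rot"],S["joint_pos"].round(0),S["ft_force"])
th=np.linspace(0,6.28,60)
out=[]
for m,(u,v) in((s,(190,90)),(t,(230,150))):
    P=np.c_[543+65*np.cos(th),-59+65*np.sin(th),75+0*th];q=(proj(m,P)-[u,v]+.5)*2.1
    a=cv2.resize(m["img"][v:v+140,u:u+190],None,fx=2.1,fy=2.1,interpolation=3)
    for p in q[::2]: cv2.circle(a,tuple(int(k) for k in p),1,(0,0,255),-1)
    out.append(a)
cv2.imwrite("pics/c4.png",np.hstack(out))
```

```text
[ 536.55139493 -163.98585904  206.18667901] [179.3380545    0.18088288  84.18891492] [-22.   2.  96.   0.  81. -16.] [ 1.15266031 -0.08837473  1.03999618]
```

View pics/c4.png

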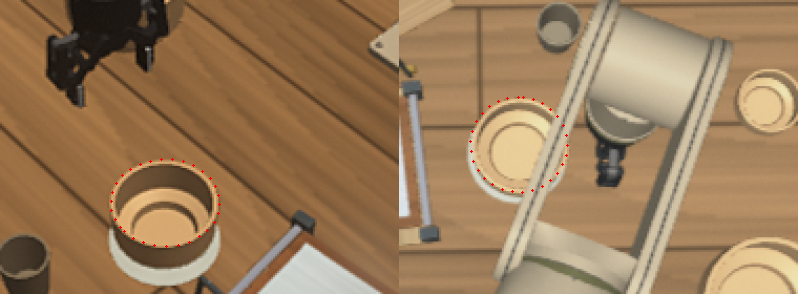

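The predicted disc-centred rim circle matches the bowl in both views, left centre (165,203) and right (519,145), so it is centred and flat. Next is the bar, turning +102° on the way.

Request:
step_arm([
  [[0,10,30,0,0,0.06],[-2,32,55,0,0,0.17],[-4,60,62,0,0,0.29],[-6,90,62,0,0,0.41],[-9,122,62,0,0,0.53],[-11,155,62,0,0,0.65],[-13,188,62,0,0,0.77],[-15,221,62,0,0,0.89],[-17,254,62,0,0,1.01],[-20,287,62,0,0,1.13],[-22,320,62,0,0,1.25],[-24,350,62,0,0,1.35]],
], fingers=-0.2)

```text
time: 7.73
tool_pos: [508.4, 189.4, 259.8]
tcp_rot: [180.0, -0.0, 161.9]
ft_force: [0.7, 0.4, 0.3]
finger_gap: 51.1
grip_force: 0.0
```

Request:
step_arm([
  [[-2,33,0,0,0,0.11],[-4,66,0,0,0,0.21],[-6,96,-5,0,0,0.31],[-8,122,-20,0,0,0.39],[-10,138,-45,0,0,0.43],[-10,141,-75,0,0,0.435],[-10,141,-100,0,0,0.435],[-10,141,-120,0,0,0.435],[-10,141,-130,0,0,0.435],[-10,141,-130,0,0,0.435]],
])

```text
time: 8.57
tool_pos: [497.1, 327.5, 126.6]
tcp_rot: [-179.9, -0.3, -173.5]
ft_force: [-0.5, 0.6, 0.0]
finger_gap: 51.3
grip_force: 0.0
```

Run:
```python
from bench import r, vision
from h import *
s=vision.snapshot("scene");t=vision.snapshot("top")
S=r.sense();print(S["tool_pos"],S["tcp_rot"],S["joint_pos"].round(0),S["finger_gap"])
a=cv2.resize(s["img"][180:330,250:450],None,fx=2.4,fy=2.4,interpolation=3)
b=cv2.resize(t["img"][160:310,110:240],None,fx=2.4,fy=2.4,interpolation=3)
cv2.imwrite("pics/c5.png",np.hstack([a,b]))
```

```text
[499.2688034  328.60760158 130.78187489] [ 1.79991854e+02  5.88484699e-03 -1.73537718e+02] [ 28.  12.  93.   0.  75. -68.] 51.497314995137046
```

View pics/c5.png

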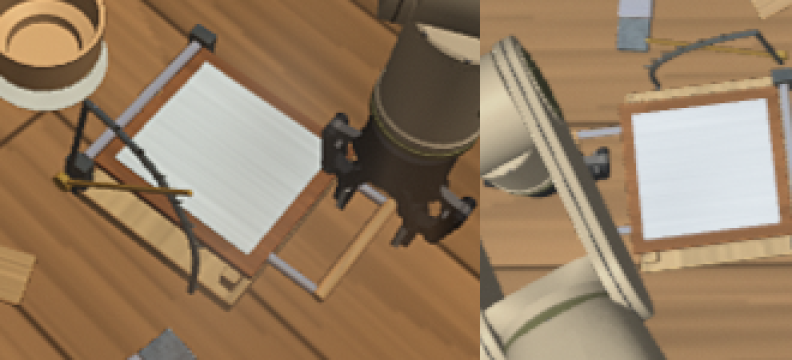

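The fingers straddle the bar line, with fingertips at crop (340,205) and (400,243), clear of the flap edge. I'll descend to the bar and close.

Request:
step_arm([
  [[0,0,-8,0,0,0],[0,0,-20,0,0,0],[0,0,-34,0,0,0],[0,0,-48,0,0,0],[0,0,-60,0,0,0],[0,0,-69,0,0,0],[0,0,-74,0,0,0],[0,0,-75,0,0,0],[0,0,-75,0,0,0]],
])

```text
time: 9.42
tool_pos: [498.7, 328.6, 54.8]
tcp_rot: [-180.0, -0.0, -173.5]
ft_force: [1.1, -0.5, 0.1]
finger_gap: 51.1
grip_force: 0.0
```

Request:
step_arm([
  [[0,0,0,0,0,0],[0,0,0,0,0,0],[0,0,0,0,0,0],[0,0,0,0,0,0],[0,0,0,0,0,0],[0,0,0,0,0,0],[0,0,0,0,0,0],[0,0,0,0,0,0],[0,0,0,0,0,0],[0,0,0,0,0,0]],
], fingers=1, newtons=40)

```text
time: 10.25
tool_pos: [499.8, 327.2, 56.3]
tcp_rot: [-179.9, 0.0, -173.5]
ft_force: [-0.4, -9.4, 5.9]
finger_gap: 12.6
grip_force: 39.1
```

Gripped (gap 12.6 mm, 39 N). I'll swing along the arc in two calls, first to 0.40 rad.

Request:
step_arm([
  [[0,0,2.5,0,0,0],[0,-0.2,10,0,0,0],[0,-0.8,20.5,0,0,0],[0,-2,30.5,0,0,0],[0.5,-3,40.5,0,0,0],[0.5,-5,50.5,0,0,0],[1,-7,60.5,0,0,0],[1,-10,70.5,0,0,0],[1.5,-13,80,0,0,0],[2,-16,90,0,0,0],[2,-19,97,0,0,0],[2,-20,99.5,0,0,0]],
])

```text
time: 11.25
tool_pos: [501.7, 307.6, 156.0]
tcp_rot: [-179.9, 0.1, -173.6]
ft_force: [5.4, -3.8, -4.9]
finger_gap: 12.3
grip_force: 39.0
```

Request:
step_arm([
  [[0,-1,2,0,0,0],[0.5,-4,9,0,0,0],[1,-9,18,0,0,0],[1.5,-13.5,27,0,0,0],[2,-19,36,0,0,0],[3,-24.5,44.5,0,0,0],[3.5,-30.5,53,0,0,0],[4,-36.5,61,0,0,0],[5,-43,68.5,0,0,0],[6,-50,76,0,0,0],[6.5,-56.5,83,0,0,0],[7,-59.5,86,0,0,0]],
])

```text
time: 12.25
tool_pos: [508.2, 250.0, 243.5]
tcp_rot: [179.8, 0.1, -173.5]
ft_force: [-1.4, 7.4, 3.2]
finger_gap: 12.7
grip_force: 39.5
```

Request:
step_arm([
  [[0,0,0,0,0,0],[0,0,0,0,0,0],[0,0,0,0,0,0],[0,0,0,0,0,0]],
])

```text
time: 12.58
tool_pos: [508.2, 250.9, 242.6]
tcp_rot: [179.8, 0.1, -173.5]
ft_force: [-0.4, 8.2, 5.0]
finger_gap: 12.2
grip_force: 39.6
```

Run:
```python
from bench import r, vision
from h import *
s=vision.snapshot("scene");t=vision.snapshot("top")
S=r.sense();print(S["tool_pos"],S["tcp_rot"],S["ft_force"],S["finger_gap"])
W=Ro.from_euler("z",.1135).as_matrix()
a=cv2.resize(s["img"][150:330,240:450],None,fx=2.3,fy=2.3,interpolation=3)
b=cv2.resize(t["img"][150:330,110:330],None,fx=1.4,fy=2.3*180/180,interpolation=3)
def dr(im,m,o,f,n,col,xs):
    for x in xs:
        for rr in (40,100,200):
            P=W@[x,rr*np.cos(n),52+rr*np.sin(n)]+[527.9,75.4,0]
            q=(proj(m,P)[0]-o+.5)*f;cv2.circle(im,tuple(int(k) for k in q),2,col,-1)
    
dr(a,s,[240,150],2.3,.815,(0,0,255),[-90,90,126])
cv2.imwrite("pics/c6.png",np.hstack([a,b]))
```

```text
[508.15732425 250.93524604 242.56670538] [ 1.79805698e+02  1.38337978e-01 -1.73454545e+02] [0.01049857 7.96084036 4.0197706 ] 12.689927647415042
```

View pics/c6.png

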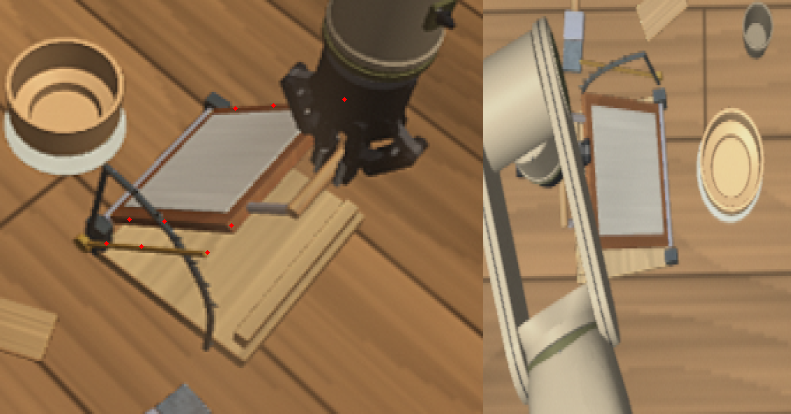

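Run:
```python
from bench import r, vision
from h import *
s=vision.snapshot("scene")
W=Ro.from_euler("z",.1135).as_matrix()
o=np.array([270,200]);f=7
a=cv2.resize(s["img"][200:280,270:380],None,fx=f,fy=f,interpolation=3)
for n,col in((.735,(255,0,0)),(.815,(0,0,255)),(.895,(0,255,0))):
    L=lambda x,rr,h=0:proj(s,W@[x,rr*np.cos(n)-h*np.sin(n),52+rr*np.sin(n)+h*np.cos(n)]+[527.9,75.4,0])[0]
    g=lambda q:tuple(int(k) for k in (q-o+.5)*f)
    cv2.line(a,g(L(65,255)),g(L(40,255)),col,1);cv2.line(a,g(L(60,200)),g(L(60,255)),col,1)
    cv2.circle(a,g(L(126,200)),4,col,1)
    cv2.line(a,g(L(90,150)),g(L(90,198)),col,1)
cv2.imwrite("pics/c7.png",a)
```

```text
(no output)
```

View pics/c7.png

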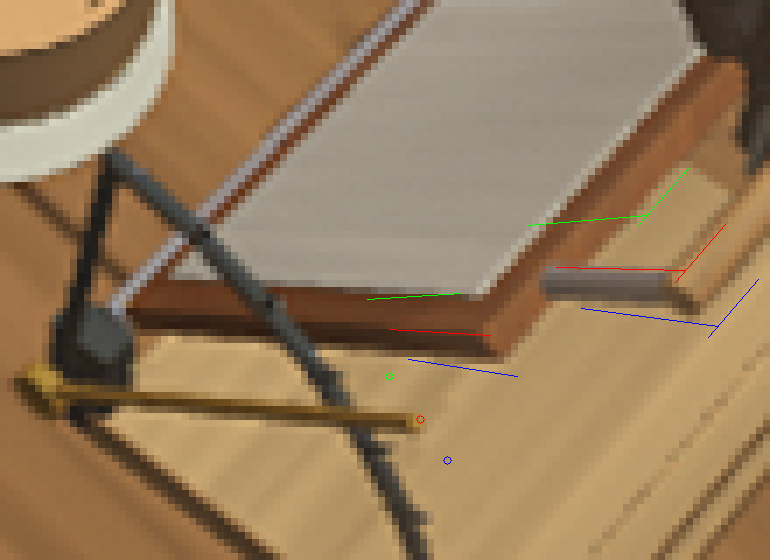

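The needle tip sits on the 0.815 mark at (418,421). The bar and rod sit slightly under the 0.815 line, at about 0.79. That's within tolerance, so I'll nudge up about 0.015 rad and settle.

Request:
step_arm([
  [[0.1,-1,1,0,0,0],[0.3,-3,3,0,0,0],[0.3,-3,3,0,0,0],[0.3,-3,3,0,0,0],[0.3,-3,3,0,0,0],[0.3,-3,3,0,0,0],[0.3,-3,3,0,0,0],[0.3,-3,3,0,0,0]],
])

```text
time: 13.4
tool_pos: [508.5, 247.9, 245.7]
tcp_rot: [179.8, 0.1, -173.5]
ft_force: [0.5, 6.9, 4.1]
finger_gap: 12.6
grip_force: 39.5
```

Run:
```python
from bench import r
S=r.sense();print(S["tool_pos"],S["ft_force"],S["grip_force"],abs(S["qd"]).max())
print(r.hand_in())
```

```text
[508.50764132 247.91150977 245.67118322] [0.47704797 6.91164165 4.1086887 ] 39.53779935836792 0.06907755060682301
the job is handed in; nothing more can be done
None
```

I slid the bowl onto the plaster disc, swung the flap up to about 0.80–0.83 rad against the needle's estimated 0.815, and handed in at about 13 s with the gripper still holding it still; the hand-in gave no verdict.

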